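# Lock a tube rack into the platform shaker

## Robot

A 6-joint arm with a two-finger parallel gripper is mounted at the origin on the work surface. World frame = base frame: x ahead of the robot, y to its left, z up, the work surface at z = 0. Lengths are in m, angles in rad, forces in N, time in s.
With the tool pointing down it reaches from about 0.275 to 0.975 m from the base axis. Payload 8.4 kg.
Tool frame: the origin (TCP) lies between the finger pads; the fingertips stand ctrl.tips_ahead ahead of it and the grasp point (between the pads) is the TCP (ctrl.tips_ahead is the distance from the TCP to the fingertips, in m); z points along the fingers, y is the line along which they close (so a half turn about z gives the same grasp; the last joint's range is limited). The gripper opens to 92 mm and grips with 3 to 60 N. Pads are 20 mm wide; open, the fingers measure 128 mm over their backs; the gripper's body (75 mm by 189 mm) begins 69 mm behind the grasp point.
Start: joints at [1.234, 0.353, 1.633, -0, 1.155, -0.002], TCP at [0.205, 0.59, 0.234] pointing down, gripper open.
Joint ranges: [-2.63, 2.63], [-0.92, 2.1], [0.06, 2.66], [-1.3, 4.44], [0, 2.69], [-3.02, 3.02]. Speed limits (rad/s): [2.22, 2.22, 2.79, 3.14, 3.14, 3.14].

## Interface

Orientations are given as a unit quaternion [x, y, z, w].
In Python, from plant import ctrl gives the robot as it stands.
- The arm moves only by the shell command python3 -m handwheel 'ROWS' [FORCE]. ROWS is JSON, one flat list of numbers, 5 for each row, row after row: the opening, from 0 (shut) to 1 (fully open), then the shift along the tool's x, y, z in mm, then the turn about the tool's z in degrees. In form: [grip, tx, ty, tz, turn, grip, tx, ty, tz, turn, ...]. A call has 1 to 8 rows; each row shifts and turns the commanded pose from where the row before left it, along the tool's axes as they then stand; what a row does not reach is not made up. A row lasts 1/8 s, in which the tool goes at most 62.5 mm and 10.7 degrees, less where a joint would pass 70% of its speed; a pose out of reach is approached as far as the arm can. A call with a gripper value outside its range is refused whole. The fingers move at their own pace and stop on an object; FORCE is the grip in N (left out, the last holds). Time passes only in rows, so rows that do not move let the fingers close. It gives the time, the measured TCP pose, the force, the opening and the grip force at its end, in the units of the state.
- ctrl.observe(): the state, without advancing time (a new reading comes with each control period).
- ctrl.get_image(name): name is "scene" or "top" or "wrist"; returns a dict with "image" (384x512x3 uint8, red, green, blue), "z_map" (384x512 float32, m along the optical axis (not along the pixel's ray), 0 where there is no reading), "mtx" (3x3 intrinsics, pixels), "extrinsics" (4x4, takes a point from camera to world coordinates). Camera axes: x right, y up, looking along -z (the intrinsics and any distortion apply to the point x, -y, -z); pixel columns grow to the right and rows downward; lengths in m; the calibration is good to about 2 mm. A picture is of the moment at which its call begins.
- ctrl.sign_off(): hands the job in; it is judged then, once.
The state is a dict: "t": time; "joints": joint angles; "dq": joint speeds; "joint_efforts": joint torques, N m; "ee_pos": TCP position; "tcp_rot": TCP orientation; "ft_force": force on the tool from outside, world axes, zero at the start; "ft_torque": the same for the moment, N m; "grip_width": opening from 0.0 (shut) to 1.0 (fully open); "gripper_force": force on a finger pad.
Only numpy, scipy, OpenCV 4.12 (cv2) and the standard library are available. Lean on these libraries where they do the work, as an engineer would, in place of code of your own. Each camera call takes 0.05 s, during which the arm holds its last target. There are 200 camera calls.

## Task

Get the shaker ready: slide the blue tube rack along its nest on the platform until it sits fully home against the rear stop, then push the red-handled toggle clamp over centre with a fingertip so that it snaps down and stays locked on the rack. Push gently, never harder than about 20 newtons on the rack or on any part of the shaker, and leave the vial, bottles, tip boxes and the black rack where they stand.

Things in the scene. Friction and masses are not known exactly. Their poses are not given: they have to be found in the camera images.
- shaker: white platform shaker, fixed to the bench, 240 (x) x 260 (y) mm, metal platform 80 mm above the bench. Origin: centre of its underside; x runs from its front panel to the nest's rear stop, y to its left, z up. Place varies, turned up to 0.4 rad.
- nest_home (a point): where the rack's origin lies when fully home: on the platform's top, axes as the shaker's. The nest is a channel along x, open in front, between steel rails 8 mm tall with inner faces at y = -45.5 and +45.5 mm from here; it ends at a rigid steel stop, 22 mm tall, front face at x = +55 mm.
- rack: blue rack with white-capped tubes, loose in the nest 18 to 40 mm short of home, 0.2 to 0.4 kg, 110 (x) x 88 (y) mm. Origin: centre of its underside, axes as the shaker's. Its block spans y -44 to +5 mm, 45 mm tall (caps to 58), flat front at x = -55 mm; left of it a flange 12 mm tall.
- rack_gap (a point): middle of a 30 mm gap (along x) in the yellow rib on the rack's left flange; on the flange's top, 12 mm above the platform, 20 mm ahead of and 25 mm left of the rack's origin; the rib is 12 mm taller. Only when the rack is home does the clamp's rubber toe fit into the gap; else it lands on the rib and cannot lock.
- clamp_slot (a point): middle of the clamp's slot on the platform's top, axes as the shaker's (20 mm ahead, 71 mm left of nest_home). The clamp's pivot is in this x plane, 34 mm up, but its foot was tightened anywhere within 14 mm either way along y; this is NOT measured: find the handle by touch or sight.
- clamp (a joint): lever angle, rad: 0 open (handle leans 0.5 outward, to +y), 0.5 upright = dead point, 0.6 locked on a rigid end stop. Hinge along x. Red grip bar along x, 48 mm long, 16 mm thick, axis 62 mm from the pivot: open, 30 mm outward of it and 88 mm above the platform. About 6 N towards -y, plus rubbing (7 to 13 N in all), starts it, less as it nears upright, then it snaps over by itself and stays.
- vial: small glass vial with a blue cap, 24 mm across, 45 mm tall, standing on the shaker's platform right of the nest; origin at the centre of its underside. Leave it be.
- buffer_bottle: glass bottle with blue cap, 72 mm across, 150 mm tall, behind the shaker; origin at the centre of its underside. Leave it be.
- small_bottle: glass bottle with blue cap, 56 mm across, 110 mm tall, right of the shaker; origin at the centre of its underside. Leave it be.
- tip_box_green: green pipette-tip box, 120 x 85 x 62 mm tall; origin at the centre of its underside. Leave it be.
- tip_box_blue: blue pipette-tip box, 120 x 85 x 62 mm tall; origin at the centre of its underside. Leave it be.
- black_rack: black tube rack, 110 (x) x 49 (y) x 58 mm tall; its origin is on the underside, 20 mm to +y of the middle. Not the rack to load. Leave it be.

How it is judged:
By the outcome, as a careful person would: the job done as asked, in the order asked, and still so for the second after the job is handed in, with the robot touching nothing.
It also fails if it takes over 59 s, if anything falls off the work surface, if the arm or the gripper's body presses on something with over 40 N, if the wrist force passes 120 N, or if a joint passes its speed limit or range.

## Working session

There is one attempt and no reset: what is moved stays moved. The work goes in short steps, Python scripts to look and compute and a shell command to move; the robot and the scene stay as the last step left them, time stands still between calls to the robot, and variables do not carry over. Pictures are saved under pics/ and viewed, at most 10 in all, crops included, and the job is handed in when it is done.

```bash
mkdir -p pics; ls; cat > h.py <<'E'
import numpy as np, cv2
from plant import ctrl
def shot(n):
    d=ctrl.get_image(n); return d
def cloud(d):
    z=d["z_map"]; K=d["mtx"]; h,w=z.shape
    u,v=np.meshgrid(np.arange(w),np.arange(h))
    p=np.stack([(u-K[0,2])/K[0,0]*z,-(v-K[1,2])/K[1,1]*z,-z],-1)
    E=np.array(d["extrinsics"]); return p@E[:3,:3].T+E[:3,3]
E
python3 - <<'E'
from h import *
for n in("top","scene"):
    d=shot(n); cv2.imwrite(f"pics/{n}0.png",d["image"][:,:,::-1]); np.save(f"{n}0.npy",cloud(d)); np.save(f"{n}0i.npy",d["image"]); print(d.keys())
o=ctrl.observe();print(o,ctrl.tips_ahead)
E
```

```text
pics
dict_keys(['image', 'z_map', 'mtx', 'extrinsics'])
dict_keys(['image', 'z_map', 'mtx', 'extrinsics'])
{'t': 0.1, 'joints': array([ 1.23359620e+00,  3.53573592e-01,  1.63403366e+00,  9.75245216e-07,
        1.15517955e+00, -2.42795687e-03]), 'dq': array([ 0.0001225 , -0.00169467, -0.00069912,  0.00046199, -0.00033809,
       -0.00138753]), 'joint_efforts': array([ 3.67302800e-04, -5.94899833e+01, -3.34932339e+01,  6.98546064e-02,
        1.82300824e-02, -2.19108119e-05]), 'ee_pos': array([0.20522953, 0.58991844, 0.23295322]), 'tcp_rot': array([ 1.66605706e-01,  9.86023419e-01, -5.88411302e-04, -1.01344676e-04]), 'ft_force': array([ 0.4044193 ,  0.50708292, -0.30348623]), 'ft_torque': array([ 0.02612963, -0.05208821, -0.01103938]), 'gripper_force': 0.0, 'grip_width': 1.001225047622219} 0.019
```

View pics/top0.png

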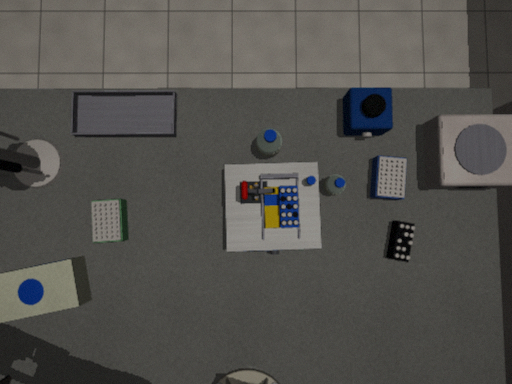

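View pics/scene0.png

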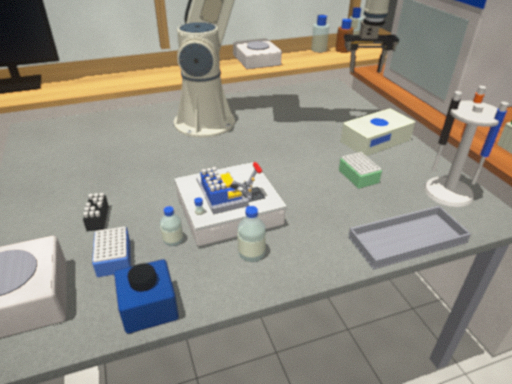

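The top view shows the shaker at about (272,207), with the rear stop at (280,178), the rack's front at about row 228 and the red grip at (244,190). The vial is at (310,181). Next I'll measure these from the depth map.

```bash
python3 - <<'E'
from h import *
P=np.load("top0.npy"); I=np.load("top0i.npy").astype(int)
m=np.zeros(P.shape[:2],bool); m[155:258,217:327]=1
z=P[...,2]
print(np.histogram(z[m],bins=np.arange(-.01,.2,.01)))
b=m&(z>.05)&(z<.1)
pts=P[b][:,:2].astype(np.float32)
n,l,s,c=cv2.connectedComponentsWithStats(b.astype(np.uint8)); print(s)
k=1+s[1:,4].argmax(); r=cv2.minAreaRect(P[l==k][:,:2].astype(np.float32)); print(r)
hsv=cv2.cvtColor(np.load("top0i.npy"),cv2.COLOR_RGB2HSV)
red=m&((hsv[...,0]<8)|(hsv[...,0]>172))&(hsv[...,1]>170)&(hsv[...,2]>70)
print("red",red.sum(),P[red].mean(0),P[red].min(0),P[red].max(0))
yel=m&(abs(hsv[...,0].astype(int)-25)<6)&(hsv[...,1]>150)&(hsv[...,2]>70)
print("yel",yel.sum(),np.median(P[yel],0),P[yel].min(0),P[yel].max(0))
im=cv2.resize(I[150:260,215:330].astype(np.uint8)[:,:,::-1],None,fx=5.2,fy=5.2,interpolation=cv2.INTER_CUBIC)
cv2.imwrite("pics/crop.png",np.clip(im*1.6,0,255).astype(np.uint8))
E
```

```text
(array([2209,  774,   10,   18,   10,   46,   16,    0, 4604, 1746,  218,
        472,   97,  679,  239,   24,   10,    5,  102,    0]), array([-0.01,  0.  ,  0.01,  0.02,  0.03,  0.04,  0.05,  0.06,  0.07,
        0.08,  0.09,  0.1 ,  0.11,  0.12,  0.13,  0.14,  0.15,  0.16,
        0.17,  0.18,  0.19]))
[[     0      0    512    384 190024]
 [   225    161     97     90   6550]
 [   326    180      1      6      6]
 [   273    187      1      1      1]
 [   326    187      1      1      1]
 [   253    188      1      1      1]
 [   278    189      1      1      1]
 [   275    192      1      1      1]
 [   267    209      1      1      1]
 [   275    208      2      1      2]
 [   271    211      1      1      1]
 [   277    210      1      1      1]
 [   273    212      1      1      1]
 [   267    214      1      1      1]
 [   272    215      1      1      1]
 [   275    214      1      1      1]
 [   270    216      1      1      1]
 [   279    216      1      1      1]
 [   277    219      2      2      2]
 [   274    220      2      2      3]
 [   268    223      2      2      2]
 [   278    222      1      1      1]
 [   271    224      2      1      2]
 [   273    251      1      1      1]
 [   275    253      1      1      1]]
((0.5864483118057251, -0.07569192349910736), (0.24331682920455933, 0.26023587584495544), 1.5061099529266357)
red 97 [ 0.62388692 -0.0006717   0.17368999] [ 0.60400072 -0.00712522  0.16955957] [0.64409371 0.00546087 0.17871172]
yel 347 [ 0.56156827 -0.07209779  0.10249301] [ 0.52877499 -0.08869554  0.07755561] [ 0.64648662 -0.0142413   1.06561302]
```

View pics/crop.png

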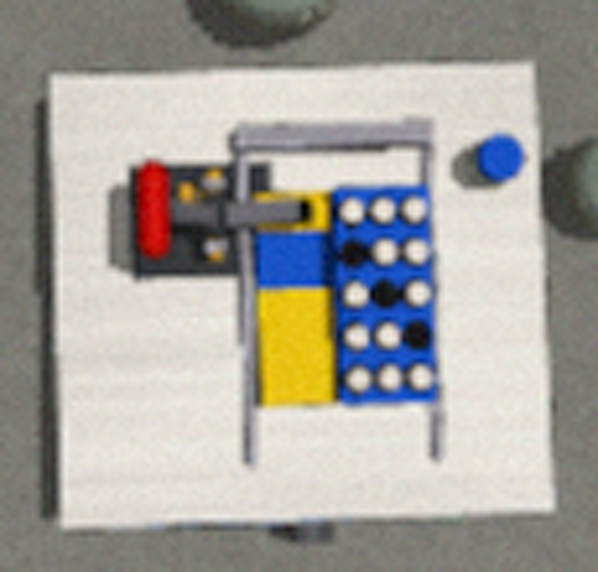

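The crop confirms it: rack block at crop columns 335–438, rows 187–403, stop front at about row 147, red bar at about (152,210), and yaw about +1.4°. I'll measure the block front, then move the tool in front of it.

```bash
python3 - <<'E'
from h import *
P=np.load("top0.npy"); z=P[...,2]
hsv=cv2.cvtColor(np.load("top0i.npy"),cv2.COLOR_RGB2HSV)
m=np.zeros(z.shape,bool); m[180:235,265:305]=1
b=m&(z>.115)&(z<.145)
r=cv2.minAreaRect(P[b][:,:2].astype(np.float32)); print("block",b.sum(),r)
q=P[b]; print(np.percentile(q,[1,50,99],axis=0))
m[:]=0;m[170:182,258:302]=1
b=m&(z>.095)&(z<.112); print("stop",b.sum(),np.percentile(P[b],[2,50,98],axis=0))
E
python3 -m handwheel '[0,0,0,0,-10.3,0,0,0,0,-10.3,0,0,0,0,0]' 40
```

```text
block 834 ((0.5853385925292969, -0.09772616624832153), (0.1094522476196289, 0.08550038933753967), 2.618938684463501)
[[ 0.53260934 -0.13976729  0.11881263]
 [ 0.58955028 -0.1134502   0.12457102]
 [ 0.64016333 -0.05593278  0.13999493]]
stop 172 [[ 0.66364079 -0.14249778  0.09594751]
 [ 0.66926908 -0.09504679  0.10067205]
 [ 0.67499337 -0.04482269  0.10460371]]
t: 0.48
ee_pos: [0.2053, 0.5901, 0.2332]
tcp_rot: [-0.012, 1.0, -0.0, -0.0]
ft_force: [1.3, 0.4, -0.4]
grip_width: 0.698
gripper_force: 0.0
```

```bash
python3 -m handwheel '[0,-21,-55,0,0,0,-21,-55,0,0,0,-21,-55,0,0,0,-21,-55,0,0,0,-21,-55,0,0,0,-21,-55,0,0,0,-21,-55,0,0]' 40; python3 -m handwheel '[0,-21,-55,0,0,0,-21,-55,0,0,0,-21,-55,0,0,0,-21,-55,0,0,0,-21,-55,0,0,0,-21,-55,0,0,0,0,0,0,0,0,0,0,0,0]'
python3 - <<'E'
from h import *
o=ctrl.observe();print(o["ee_pos"],o["ft_force"])
d=shot("wrist"); cv2.imwrite("pics/w1.png",d["image"][:,:,::-1]); np.save("w1.npy",cloud(d))
E
```

```text
t: 1.35
ee_pos: [0.3623, 0.2074, 0.2338]
tcp_rot: [-0.01, 1.0, 0.0, 0.0]
ft_force: [1.2, -0.7, -0.3]
grip_width: 0.002
gripper_force: 0.0
t: 2.35
ee_pos: [0.4954, -0.1176, 0.2332]
tcp_rot: [-0.01, 1.0, 0.0, -0.001]
ft_force: [-0.2, 0.1, -0.4]
grip_width: 0.003
gripper_force: 0.0
[ 0.49540516 -0.1175512   0.23319596] [-0.17764641  0.14409761 -0.41238683]
```

View pics/w1.png

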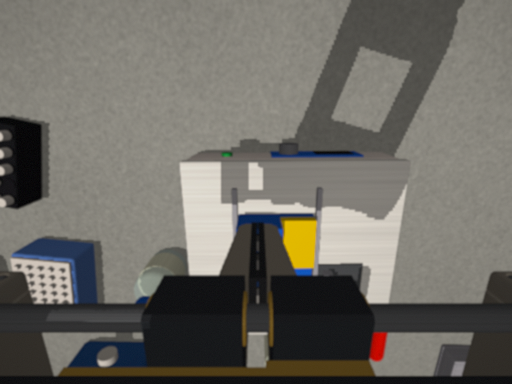

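The wrist view looks back from behind. The block front edge is at row ~214, columns 237–283, and the fingers are centred at column 258, so they line up. I'll check the front's x from this cloud.

```bash
python3 - <<'E'
from h import *
P=np.load("w1.npy")
for r in range(206,224,2): print(r,[np.round(P[r,c],3).tolist() for c in(241,300)])
for c in range(228,242,2): print(c,np.round(P[200,c],3))
for c in range(312,326,2): print(c,np.round(P[200,c],3))
E
python3 -m handwheel '[0,0,0,50,0,0,0,0,50,0,0,0,0,18,0,0,0,0,0,0,0,0,0,0,0]'
```

```text
206 [[0.522, -0.135, 0.082], [0.521, -0.066, 0.082]]
208 [[0.524, -0.135, 0.083], [0.524, -0.066, 0.081]]
210 [[0.527, -0.135, 0.082], [0.526, -0.066, 0.081]]
212 [[0.53, -0.135, 0.082], [0.528, -0.066, 0.082]]
214 [[0.531, -0.135, 0.085], [0.53, -0.066, 0.085]]
216 [[0.532, -0.135, 0.09], [0.529, -0.067, 0.093]]
218 [[0.531, -0.134, 0.098], [0.529, -0.068, 0.098]]
220 [[0.531, -0.134, 0.103], [0.53, -0.069, 0.103]]
222 [[0.531, -0.134, 0.108], [0.531, -0.069, 0.106]]
228 [ 0.516 -0.151  0.081]
230 [ 0.515 -0.148  0.082]
232 [ 0.513 -0.145  0.089]
234 [ 0.512 -0.143  0.091]
236 [ 0.512 -0.141  0.091]
238 [ 0.515 -0.139  0.081]
240 [ 0.515 -0.137  0.082]
312 [ 0.513 -0.053  0.081]
314 [ 0.514 -0.05   0.081]
316 [ 0.512 -0.049  0.086]
318 [ 0.51  -0.048  0.09 ]
320 [ 0.51  -0.046  0.09 ]
322 [ 0.513 -0.041  0.082]
324 [ 0.513 -0.039  0.082]
t: 3.02
ee_pos: [0.4965, -0.1171, 0.1166]
tcp_rot: [-0.013, 1.0, -0.0, 0.001]
ft_force: [0.2, 0.2, 0.7]
grip_width: 0.004
gripper_force: 0.0
```

```bash
python3 -m handwheel '[0,-10,0,0,0,0,-8,0,0,0,0,-2,0,0,0,0,-2,0,0,0,0,-2,0,0,0,0,-2,0,0,0,0,-2,0,0,0,0,-2,0,0,0]';python3 -m handwheel '[0,-2,0,0,0,0,-2,0,0,0,0,-2,0,0,0,0,-2,0,0,0]'
```

```text
t: 4.03
ee_pos: [0.5259, -0.1169, 0.1155]
tcp_rot: [-0.012, 1.0, 0.0, -0.0]
ft_force: [-2.1, -0.4, 0.0]
grip_width: 0.003
gripper_force: 1.0
t: 4.53
ee_pos: [0.5341, -0.1168, 0.1155]
tcp_rot: [-0.012, 1.0, -0.0, 0.0]
ft_force: [-1.9, -0.2, -2.3]
grip_width: 0.005
gripper_force: 0.8
```

Friction is about 2 N, so the rack is sliding. The stop should come at TCP x≈0.543.

```bash
python3 -m handwheel '[0,-1.5,0,0,0,0,-1.5,0,0,0,0,-1,0,0,0,0,-1,0,0,0]';python3 -m handwheel '[0,-0.7,0,0,0,0,-0.7,0,0,0]';python3 -m handwheel '[0,-0.7,0,0,0,0,0,0,0,0]'
```

```text
t: 5.03
ee_pos: [0.539, -0.1167, 0.1156]
tcp_rot: [-0.012, 1.0, 0.0, -0.0]
ft_force: [-1.3, -0.8, -1.6]
grip_width: 0.006
gripper_force: 0.8
t: 5.28
ee_pos: [0.5404, -0.1166, 0.1156]
tcp_rot: [-0.012, 1.0, -0.0, -0.0]
ft_force: [-1.6, -0.5, -1.1]
grip_width: 0.003
gripper_force: 0.8
t: 5.52
ee_pos: [0.5412, -0.1166, 0.1156]
tcp_rot: [-0.012, 1.0, -0.0, 0.0]
ft_force: [-1.6, -0.2, -2.0]
grip_width: 0.004
gripper_force: 0.6
```

```bash
for i in 1; do python3 -m handwheel '[0,-0.7,0,0,0,0,-0.5,0,0,0]'|grep -E "ee|ft"; done; python3 -m handwheel '[0,-0.5,0,0,0,0,0,0,0,0]'|grep -E "ee|ft";python3 -m handwheel '[0,-0.5,0,0,0,0,0,0,0,0]'|grep -E "ee|ft";python3 -m handwheel '[0,-0.4,0,0,0,0,0,0,0,0]'|grep -E "ee|ft"
```

```text
ee_pos: [0.5422, -0.1166, 0.1156]
ft_force: [-1.9, -1.1, -0.6]
ee_pos: [0.5428, -0.1166, 0.1156]
ft_force: [-2.6, -0.4, -0.5]
ee_pos: [0.5432, -0.1165, 0.1156]
ft_force: [-3.1, -0.3, 0.5]
ee_pos: [0.5432, -0.1166, 0.1156]
ft_force: [-5.0, -0.9, 3.0]
```

```bash
python3 -m handwheel '[0,-0.4,0,0,0,0,0,0,0,0]'|grep -E "ee|ft";python3 -m handwheel '[0,-0.4,0,0,0,0,0,0,0,0]'|grep -E "ee|ft"
```

```text
ee_pos: [0.5432, -0.1165, 0.1156]
ft_force: [-5.5, 0.1, 4.2]
ee_pos: [0.5433, -0.1165, 0.1156]
ft_force: [-8.1, -0.2, 4.2]
```

The rack stalls at x=0.5433 while the force rises to 8 N, so it is home, and the travel matches. Next: back off, rise, turn 90° and go outside the handle.

```bash
python3 -m handwheel '[0,10,0,0,0,0,20,0,0,0,0,0,0,-55,0,0,0,0,-55,10,0,0,0,0,10,0,0,0,0,10,0,0,0,0,10,0,0,0,0,10]'|grep -E "ee|ft|rot";python3 -m handwheel '[0,0,0,0,10,0,0,0,0,10,0,0,0,0,10,0,0,0,0,10,0,40,28,0,0,0,40,28,0,0,0,40,28,0,0,0,40,28,0,0]'|grep -E "ee|ft|rot"; python3 -m handwheel '[0,0,0,0,0,0,0,0,0,0]'
python3 - <<'E'
from h import *
o=ctrl.observe();print(o["joints"])
d=shot("wrist"); cv2.imwrite("pics/w2.png",d["image"][:,:,::-1]); np.save("w2.npy",cloud(d));np.save("w2i.npy",d["image"])
P=cloud(d);hsv=cv2.cvtColor(d["image"],cv2.COLOR_RGB2HSV)
red=((hsv[...,0]<8)|(hsv[...,0]>172))&(hsv[...,1]>170)&(hsv[...,2]>70)&(P[...,2]>.12)
print("red",red.sum(),np.percentile(P[red],[2,50,98],axis=0) if red.any() else 0)
E
```

```text
ee_pos: [0.5149, -0.1173, 0.2259]
tcp_rot: [0.414, 0.91, 0.0, 0.001]
ft_force: [-0.4, 0.7, -0.3]
ee_pos: [0.6237, 0.047, 0.2259]
tcp_rot: [0.698, 0.716, 0.001, 0.001]
ft_force: [0.3, 0.1, 1.2]
t: 9.28
ee_pos: [0.6221, 0.0452, 0.2254]
tcp_rot: [0.698, 0.716, -0.0, 0.0]
ft_force: [-1.0, -0.6, 0.2]
grip_width: 0.003
gripper_force: 0.0
[ 7.02697342e-02  3.58620143e-01  1.64440830e+00 -2.09648762e-04
  1.13861793e+00  4.50233751e-02]
red 0 0
```

View pics/w2.png

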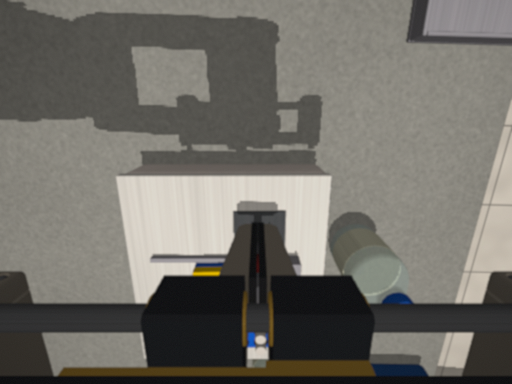

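The handle is hidden behind the fingers, but the top view's measured bar spans y −0.007 to +0.006 and the finger face is at y≈0.035, so descending is clear. I'll lower beside the bar and approach by touch.

```bash
python3 -m handwheel '[0,0,0,24,0,0,0,0,24,0,0,-8,0,0,0,0,-8,0,0,0,0,-2,0,0,0,0,-2,0,0,0,0,-2,0,0,0]'|grep -E "ee|ft|rot";python3 -m handwheel '[0,-2,0,0,0,0,-2,0,0,0]'|grep -E "ee|ft";python3 -m handwheel '[0,-1,0,0,0,0,-1,0,0,0]'|grep -E "ee|ft"
```

```text
ee_pos: [0.6232, 0.0234, 0.178]
tcp_rot: [0.698, 0.716, 0.0, 0.0]
ft_force: [-0.0, -0.1, 0.3]
ee_pos: [0.6231, 0.0194, 0.1776]
ft_force: [0.0, 1.2, 0.5]
ee_pos: [0.6232, 0.0186, 0.1778]
ft_force: [-1.1, 7.4, 2.4]
```

```bash
python3 -m handwheel '[0,-1,0,0,0,0,-0.5,0,0,0]'|grep -E "ee|ft";python3 -m handwheel '[0,-1,0,0,0,0,-0.5,0,0,0]'|grep -E "ee|ft";
```

```text
ee_pos: [0.6233, 0.0178, 0.1782]
ft_force: [-2.1, 10.1, 5.5]
ee_pos: [0.6235, 0.0167, 0.1787]
ft_force: [-4.1, 11.6, 9.1]
```

The bar is moving, and the vertical rub is because it rises on its arc. I'll lift along with it.

```bash
python3 -m handwheel '[0,0,0,-1.5,0,0,0,0,-0.5,0]'|grep -E "ee|ft";python3 -m handwheel '[0,-1,0,-0.6,0,0,-1,0,-0.6,0]'|grep -E "ee|ft";
```

```text
ee_pos: [0.6232, 0.0157, 0.1798]
ft_force: [-0.9, 6.3, 1.0]
ee_pos: [0.6233, 0.0137, 0.181]
ft_force: [-0.4, 5.3, 1.9]
```

Much lower, about 6 N. I'll continue along the arc.

```bash
python3 -m handwheel '[0,-1.5,0,-0.8,0,0,-1.5,0,-0.7,0,0,-1.5,0,-0.6,0,0,-1.5,0,-0.6,0]'|grep -E "ee|ft";python3 -m handwheel '[0,-1.5,0,-0.5,0,0,-1.5,0,-0.5,0,0,-1.5,0,-0.4,0,0,-1.5,0,-0.4,0]'|grep -E "ee|ft";python3 -m handwheel '[0,-1.5,0,-0.3,0,0,-1.5,0,-0.3,0,0,-1.5,0,-0.2,0]'|grep -E "ee|ft"
```

```text
ee_pos: [0.6236, 0.0075, 0.184]
ft_force: [-1.1, 6.3, 3.8]
ee_pos: [0.6238, 0.0003, 0.1854]
ft_force: [-0.5, 3.8, 1.9]
ee_pos: [0.6236, -0.0044, 0.1859]
ft_force: [0.4, 1.0, 0.9]
```

```bash
python3 -m handwheel '[0,-1.5,0,-0.1,0,0,-1.5,0,0,0]'|grep -E "ee|ft";python3 -m handwheel '[0,-1.5,0,0,0,0,-1.5,0,0,0]'|grep -E "ee|ft";python3 -m handwheel '[0,-1,0,0,0,0,-1,0,0,0]'|grep -E "ee|ft"
```

```text
ee_pos: [0.6236, -0.0073, 0.186]
ft_force: [0.0, 0.2, 0.6]
ee_pos: [0.6237, -0.0103, 0.186]
ft_force: [0.2, 0.0, 0.1]
ee_pos: [0.6239, -0.0121, 0.1861]
ft_force: [0.2, -0.3, 0.5]
```

Force fell to zero, so it probably snapped. I'll back away and check.

```bash
python3 -m handwheel '[0,15,0,0,0,0,30,0,0,0,0,50,0,-20,0,0,50,0,-50,0,0,50,0,-50,0,0,50,0,0,0,0,0,0,0,0]'|grep -E "^t|ee|ft"
python3 - <<'E'
from h import *
for n in("top","scene"):
    d=shot(n); P=cloud(d);hsv=cv2.cvtColor(d["image"],cv2.COLOR_RGB2HSV)
    m=(P[...,2]>.1)&(P[...,2]<.22)&(abs(P[...,0]-.6)<.08)&(abs(P[...,1]+.02)<.08)
    red=((hsv[...,0]<8)|(hsv[...,0]>172))&(hsv[...,1]>170)&(hsv[...,2]>70)&m
    print(n,red.sum(),np.percentile(P[red],[2,50,98],axis=0) if red.any() else 0)
    if n=="top": c=d["image"][150:260,215:330]
    else: c=d["image"][145:245,165:295]
    c=cv2.resize(c[:,:,::-1],None,fx=4.5,fy=4.5,interpolation=cv2.INTER_CUBIC)
    cv2.imwrite(f"pics/{n}9.png",cv2.convertScaleAbs(c,alpha=1.5 if n=="top" else 1))
    if n=="top":
        m=np.zeros(m.shape,bool);m[170:235,265:305]=1
        b=m&(P[...,2]>.115)&(P[...,2]<.145); print(np.percentile(P[b],[1,50,99],axis=0))
E
```

```text
t: 14.7
ee_pos: [0.6174, 0.2254, 0.295]
tcp_rot: [0.697, 0.717, 0.001, -0.0]
ft_force: [0.0, -1.3, -0.2]
top 103 [[ 0.60369281 -0.04189714  0.17591041]
 [ 0.62566386 -0.0367105   0.18058926]
 [ 0.64538647 -0.02940592  0.18516747]]
[[ 0.55355258 -0.13954465  0.11696164]
 [ 0.60822959 -0.11302203  0.12461717]
 [ 0.66144105 -0.08794902  0.13906411]]
scene 31 [[ 0.61187748 -0.04235654  0.1765574 ]
 [ 0.63505354 -0.03861851  0.18266471]
 [ 0.6507084  -0.03517091  0.18529808]]
```

View pics/top9.png

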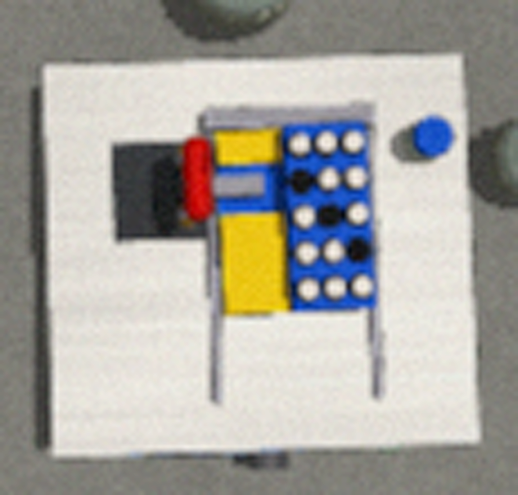

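View pics/scene9.png

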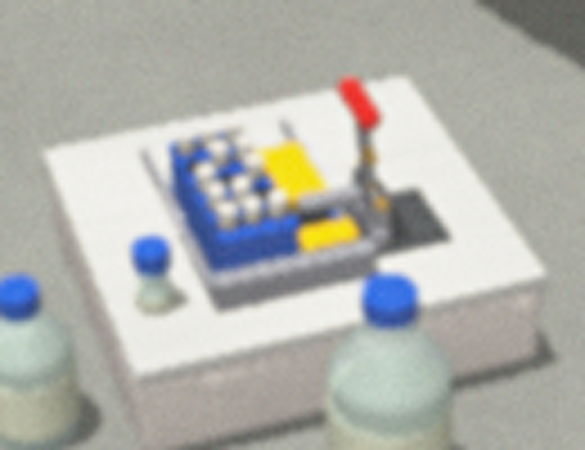

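The top crop shows the rack against the stop (row ~122), and the clamp arm lying in the rib gap at (240,185). The handle is at (198,178), 36 mm inward of its open position, so it is past dead centre and locked. The scene crop agrees, with the vial and bottles where they were.

```bash
python3 -c "
from plant import ctrl
print(ctrl.sign_off())"
```

```text
the job is handed in; nothing more can be done
None
```

The rack is fully home against the rear stop and the clamp has snapped over and locked on it; the measured wrist force never read above about 15 N, and the job was handed in after about 15 s of robot time with the arm clear.

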